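# Put the returned microphone kit back where it belongs

## Robot

A 6-joint arm with a two-finger parallel gripper is mounted at the origin on the work surface. World frame = base frame: x ahead of the robot, y to its left, z up, the work surface at z = 0. Lengths are in m, angles in rad, forces in N, time in s.
With the tool pointing down it reaches from about 0.35 to 0.775 m from the base axis. Payload 7.3 kg.
Tool frame: the origin (TCP) lies between the finger pads; the fingertips stand 8 mm ahead of it and the grasp point (between the pads) lies 11 mm behind it (robot.nose_length is the distance from the TCP to the fingertips, in m); z points along the fingers, y is the line along which they close (so a half turn about z gives the same grasp; the last joint's range is limited). The gripper opens to 92 mm and grips with 3 to 60 N. Pads are 19 mm wide; open, the fingers measure 130 mm over their backs; the gripper's body (75 mm by 190 mm) begins 47 mm behind the grasp point.
Start: joints at [-1.405, 0.342, 1.524, -0, 1.275, -0.146], TCP at [0.161, -0.5, 0.203] pointing down, gripper open.
Joint ranges: [-2.53, 2.53], [-0.77, 2.02], [0.04, 2.7], [-1, 4.14], [0.28, 2.66], [-3.11, 3.11]. Speed limits (rad/s): [2.57, 2.57, 3.14, 3.14, 3.14, 3.14].

## Interface

Orientations are given as [roll, pitch, yaw] about the fixed x, y, z axes, in that order (R = Rz(yaw) Ry(pitch) Rx(roll)).
In Python, from cell import robot gives the robot as it stands. The module is installed in compiled form; this text tells all that it offers.
- The arm moves only by the shell command python3 -m jog 'ROWS' [FORCE]. ROWS is JSON, a list that holds one entry, the list of rows, each a list of 5 numbers: the gripper's target within -1 to 1 (fully open at 1, half-way at 0, shut at -1), then the shift along the tool's x, y, z in m, then the turn about the tool's z in rad. A call has 1 to 5 rows; each row is the pose to reach, as a shift and turn from the pose commanded when the call began, along the tool's axes at that moment; what a row does not reach only later rows make up. A row lasts 1/12 s, in which the tool goes at most 41.7 mm and 7.16 degrees, less where a joint would pass 70% of its speed; a pose out of reach is approached as far as the arm can. A call with a gripper value outside its range is refused whole. The fingers move at their own pace and stop on an object; FORCE is the grip in N (left out, the last holds). Time passes only in rows, so rows that repeat a pose let the fingers close. It gives the time, the measured TCP pose, the force, the opening and the grip force at its end, in the units of the state.
- robot.observe(): the state, without advancing time (a new reading comes with each control period).
- robot.read_camera(name): name is "side" or "top" or "wrist"; returns the picture (420x560x3 uint8, red, green, blue); there is no depth.
- robot.camera_model(name): a dict with "camera_matrix" (3x3 intrinsics, pixels), "position" and "attitude" of the camera in the world; the wrist camera has in their place "mount" (4x4, takes a point from camera to tool coordinates, whose origin is the TCP and whose axes are the flange's). Camera axes: x right, y down, z forward; pixel columns grow to the right and rows downward; lengths in m; the calibration is good to about 2 mm. A picture is of the moment at which its call begins: read the wrist's pose just before it. camera_model takes no time and is no camera call.
- robot.hand_in(): hands the job in; it is judged then, once.
The state is a dict: "time": time; "qpos": joint angles; "qvel": joint speeds; "joint_efforts": joint torques, N m; "tool_pos": TCP position; "tool_rot": TCP orientation; "contact_force": force on the tool from outside, world axes, zero at the start; "torque": the same for the moment, N m; "opening": finger opening in m; "grip_force": force on a finger pad.
Only numpy, scipy, OpenCV 4.12 (cv2) and the standard library are available. Lean on these libraries where they do the work, as an engineer would, in place of code of your own. Each camera call takes 0.05 s, during which the arm holds its last target. There are 200 camera calls.

## Task

Put the returned kit away: lay both body packs flat on the sloping rack, one stacked on the other, silver underneath and red on top, each squarely aligned with its lower end against the stop. Stand the black clip, jaws up, in the yellow tray and the white desiccant jar upright in the green tray, and seat the chrome grille ball, collar down, in the brass bayonet mount (just set down, no twisting). Let go of everything and leave it at rest.

Things in the scene. Friction and masses are not known exactly. Their poses are not given: they have to be found in the camera images.
- silver_pack_c (a point): The brushed silver body pack lying flat, a box 88 long (its x) by 62 wide (its y) by 26 thick (its z), about 160 g, with a small dark-green display on top; the point is its centre. Either end may go to the stop.
- red_pack_c (a point): The red body pack lying flat, a box 88 long (its x) by 62 wide (its y) by 26 thick (its z), about 160 g, with a small dark-green display on top; the point is its centre. Either end may go to the stop.
- clip_c (a point): The black polymer stand clip, an upward-open U channel 56 long (x) by 34 wide (y) by 42 high (z) standing on its 12 mm thick base, with a brass disc in the channel and 6 mm thick jaws along both long sides (grip it across its outside width); about 60 g; the point is its centre, half-way up.
- grille_c (a point): The chrome microphone grille ball: a sphere of 54 mm diameter grey and shiny, with a black band round its middle and a small black dot on top, standing on a dark collar of 20 mm diameter that ends 35 mm below the sphere's centre; about 90 g, 62 mm high; the point is the sphere's centre; z points from collar to ball.
- jar_c (a point): The white ceramic desiccant jar, round, 54 mm diameter, 58 mm high with a slightly narrower lid (48 mm diameter over the top 11 mm), about 200 g; the point is its centre, half-way up.
- rack: Sloping steel pack rack, fixed, 90 wide (y). Origin on the table; z up, x horizontally uphill. The board rises toward +x at 0.26 rad; its upper face starts at x -42, z 16 and runs 100 uphill. At that low edge an 8 thick stop stands square to the board, 42 high. Packs lie with their length up the slope: against the stop the first has its centre at x -3, z 40, the one on it x -10, z 65 (mm).
- yellow_tray: The yellow plastic tray, fixed, 92 mm square outside, 86 mm inside, walls 14 mm high, floor 3 mm thick; origin under its centre at table level, x and y along its sides.
- green_tray: The green plastic tray, fixed, of the same shape and size as the yellow one; origin under its centre at table level, x and y along its sides.
- mount: Brass bayonet mount bolted upright on a dark round flange of 80 mm diameter, fixed. Origin under its centre at table level. Open-topped round socket: rim 45 mm above the table, outside diameter 43, bore 35, bore floor 12 above the table. The ball's collar goes down the bore and the sphere rests on the rim, its centre then 65.5 mm above the table. Oddments up to 20 mm high lie in front.
Things that resemble listed ones, but are neither listed nor needed, are in the scene too. Of the things that look like the green_tray, take the one that is farthest to the robot's right at the start.

How it is judged:
By the outcome, as a careful person would: the job done as asked, in the order asked, and still so for the second after the job is handed in, with the robot touching nothing.
It also fails if it takes over 144 s, if anything falls off the work surface, if the arm or the gripper's body presses on something with over 40 N, if the wrist force passes 120 N, or if a joint passes its speed limit or range.

## Working session

There is one attempt and no reset: what is moved stays moved. The work goes in short steps, Python scripts to look and compute and a shell command to move; the robot and the scene stay as the last step left them, time stands still between calls to the robot, and variables do not carry over. Pictures are saved under pics/ and viewed, at most 14 in all, crops included, and the job is handed in when it is done.

```bash
mkdir -p pics; cat > h.py <<'E'
import numpy as np, cv2
from cell import robot
from scipy.spatial.transform import Rotation as R
def cam(name):
    m=robot.camera_model(name); K=np.array(m["camera_matrix"])
    if "mount" in m:
        s=robot.observe(); T=np.eye(4); T[:3,:3]=R.from_euler('xyz',s["tool_rot"]).as_matrix(); T[:3,3]=s["tool_pos"]
        T=T@np.array(m["mount"])
        return K,T[:3,:3],T[:3,3]
    a=np.array(m["attitude"]); Rm=a if a.shape==(3,3) else R.from_euler('xyz',a).as_matrix()
    return K,Rm,np.array(m["position"])
def snap(name,f):
    c=cam(name); im=robot.read_camera(name); cv2.imwrite(f"pics/{f}.png",im[:,:,::-1]); np.savez(f"pics/{f}.npz",K=c[0],R=c[1],p=c[2]); return im,c
def load(f):
    z=np.load(f"pics/{f}.npz"); return z["K"],z["R"],z["p"]
def px2w(c,u,v,z):
    K,Rm,p=c; d=Rm@np.linalg.solve(K,[u,v,1.]); return p+d*(z-p[2])/d[2]
def w2px(c,X):
    K,Rm,p=c; q=K@(Rm.T@(np.asarray(X,float)-p)); return q[:2]/q[2]
def crop(f,u0,v0,u1,v1,k,out):
    im=cv2.imread(f"pics/{f}.png")[v0:v1,u0:u1]; cv2.imwrite(f"pics/{out}.png",cv2.resize(im,None,fx=k,fy=k,interpolation=cv2.INTER_CUBIC))
E
python3 - <<'E'
from h import *
print(robot.observe())
for n in ("top","side"):
    im,c=snap(n,n+"0"); print(robot.camera_model(n)); 
a=cv2.imread("pics/top0.png");cv2.imwrite("pics/top0b.png",cv2.resize(a,(800,600),interpolation=cv2.INTER_CUBIC))
a=cv2.imread("pics/side0.png");cv2.imwrite("pics/side0b.png",cv2.resize(a,(800,600),interpolation=cv2.INTER_CUBIC))
print(robot.camera_model("wrist"))
E
```

```text
{'time': 0.0, 'qpos': array([-1.40499593e+00,  3.42734916e-01,  1.52499180e+00,  3.98372162e-05,
        1.27536865e+00, -1.45998317e-01]), 'qvel': array([ 0.00019952, -0.00101621,  0.00014574,  0.00137104,  0.00046861,
       -0.00156855]), 'joint_efforts': array([ 9.81946368e-05, -4.31250644e+01, -2.44217134e+01,  7.17149349e-02,
        5.58192213e-02, -9.92399123e-05]), 'tool_pos': array([ 0.16101937, -0.49925665,  0.20224745]), 'tool_rot': array([-3.14011147e+00, -2.56303823e-04,  3.11786894e-01]), 'contact_force': array([ 0.59739727,  0.96573876, -0.56350082]), 'torque': array([ 0.0107411 , -0.01873489, -0.02615308]), 'grip_force': 0.0, 'opening': 0.09203702508445588}
{'camera_matrix': array([[473.87462235,   0.        , 284.74431169],
       [  0.        , 473.87462235, 207.01621202],
       [  0.        ,   0.        ,   1.        ]]), 'position': array([0.36688636, 0.01156468, 1.21104354]), 'attitude': array([-3.07526399, -0.00643883, -1.58086531])}
{'camera_matrix': array([[381.99720564,   0.        , 282.27375624],
       [  0.        , 381.99720564, 213.76767447],
       [  0.        ,   0.        ,   1.        ]]), 'position': array([ 0.39423978, -0.61516334,  0.67575564]), 'attitude': array([-2.36166393, -0.01782305, -0.02496077])}
{'camera_matrix': array([[315.09774507,   0.        , 276.21958338],
       [  0.        , 315.09774507, 216.94309881],
       [  0.        ,   0.        ,   1.        ]]), 'mount': array([[ 1.90690223e-04, -9.67270380e-01, -2.53747859e-01,
         6.83648107e-02],
       [ 9.99999690e-01,  3.78410364e-04, -6.90981090e-04,
         1.27760111e-03],
       [ 7.64386361e-04, -2.53747648e-01,  9.67270152e-01,
        -1.81150583e-01],
       [ 0.00000000e+00,  0.00000000e+00,  0.00000000e+00,
         1.00000000e+00]])}
```

View pics/top0b.png

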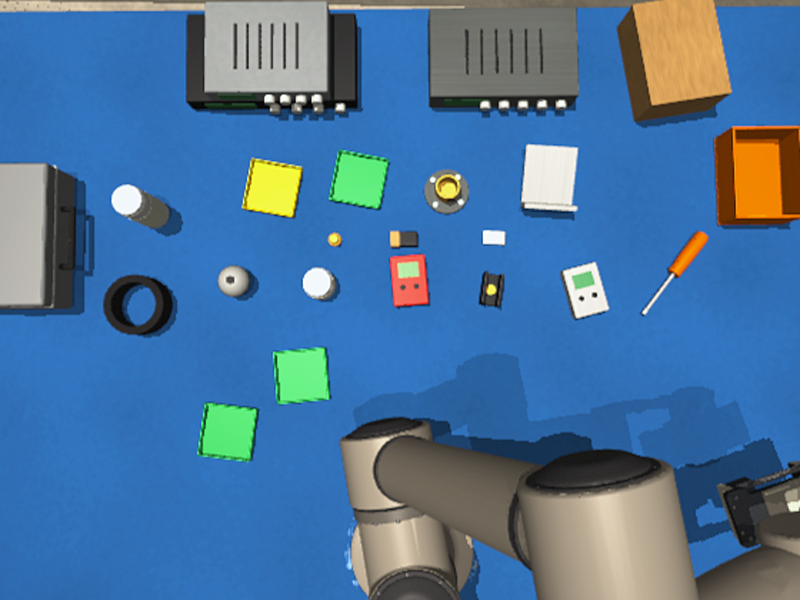

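View pics/side0b.png

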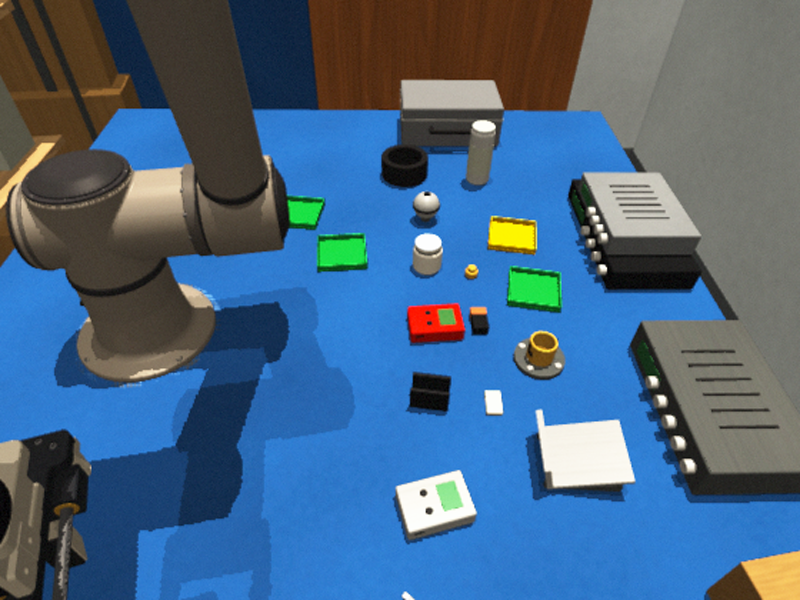

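The top view (800x600 px) shows these candidates:
- **Silver pack:** the pale pack with the green display at (585,290). The small white block at (493,238) and the white rack at (549,180) are not it.
- **Red pack:** (409,281).
- **Clip:** (491,290). The black/orange block at (404,239) and the black ring at (139,305) are not it.
- **Jar:** (318,283). The tall white bottle at (140,207) is not it.
- **Ball:** (235,281). The small orange knob at (335,240) is not it.
- **Green trays:** (360,180), (302,376) and (228,432). The farthest right is (360,180).
- **Yellow tray and mount:** (272,188) and (447,187).

```bash
cat > seg.py <<'E'
from h import *
def rect(f,box,fn,z,show=True):
    im=cv2.imread(f"pics/{f}.png"); c=load(f); u0,v0,u1,v1=box
    k=6; s=cv2.resize(im[v0:v1,u0:u1],None,fx=k,fy=k,interpolation=cv2.INTER_CUBIC)
    h=cv2.cvtColor(s,cv2.COLOR_BGR2HSV).astype(int); m=fn(h[...,0],h[...,1],h[...,2]).astype(np.uint8)
    cs,_=cv2.findContours(m,cv2.RETR_EXTERNAL,cv2.CHAIN_APPROX_NONE); ct=max(cs,key=cv2.contourArea)[:,0]
    ct=cv2.convexHull(ct)[:,0]
    P=np.array([px2w(c,u0+(a+.5)/k-.5,v0+(b+.5)/k-.5,z)[:2] for a,b in ct],np.float32)
    (cx,cy),(w,hh),a=cv2.minAreaRect(P*1000)
    if w<hh: w,hh,a=hh,w,a-90   # a: long axis angle from world x
    a=(a+90)%180-90
    return np.round([cx,cy,w,hh,a],1)
E
python3 - <<'E'
from seg import *
B=lambda *b:[int(x*.7) for x in b]
nb=lambda H,S,V:~((H>95)&(H<125)&(S>110))
print("silver",rect("top0",B(555,255,615,325),lambda H,S,V:nb(H,S,V)&(V>110),.026))
print("red",rect("top0",B(380,245,440,318),lambda H,S,V:((H<8)|(H>172))&(S>100)&(V>130)|((H>35)&(H<90)&(V>60)),.026))
print("clip",rect("top0",B(470,262,520,318),lambda H,S,V:(V<60)&(S<130)|((H>18)&(H<40)&(S>100)),.042))
print("jar",rect("top0",B(298,262,340,306),lambda H,S,V:(S<60)&(V>150),.058))
print("ball",rect("top0",B(212,258,260,304),lambda H,S,V:(S<80)&(V>60),.035))
print("green",rect("top0",B(322,140,398,218),lambda H,S,V:(H>45)&(H<80)&(S>100),.014))
print("yellow",rect("top0",B(236,150,310,225),lambda H,S,V:(H>20)&(H<40)&(S>100),.014))
print("mount",rect("top0",B(420,164,476,220),lambda H,S,V:(H>12)&(H<35)&(S>110)&(V>90),.045))
print("rack",rect("top0",B(505,130,600,225),lambda H,S,V:(S<60)&(V>150),.03))
crops=[("silver",B(510,120,650,330))]
a=cv2.imread("pics/top0.png")[95:235,150:440]
cv2.imwrite("pics/c1.png",cv2.resize(a,None,fx=2.7,fy=2.7,interpolation=cv2.INTER_CUBIC))
E
```

```text
silver [ 453.4 -310.8   90.2   63.6   14.4]
red [473.6  -0.5  88.2  61.9   4.3]
clip [ 455.2 -143.6   55.4   35.4   -8.7]
jar [469.3 157.2  53.3  48.6 -37.5]
ball [474.7 305.3  55.2  53.8  76.5]
green [657.1  87.7  93.8  93.2 -11.1]
yellow [643.  242.4  94.8  93.7  79.7]
mount [635.2 -68.4  44.5  44.1 -80.9]
rack [ 653.6 -252.5  115.2   99.6   -4.1]
```

View pics/c1.png

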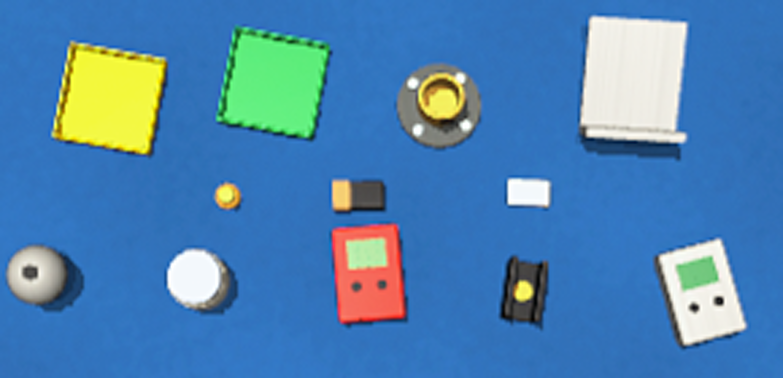

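The crop confirms the choices: silver at (700,292), red at (369,273), the clip upright with its brass disc at (523,292), the jar at (198,279), the ball with its dot up at (37,274), the right-most green tray at (274,83), and the rack with its stop on the robot side at (633,133). Next I go above the silver pack and rack for a wrist view.

```bash
python3 -m jog '[[[1,0.04,-0.008,0,0.06],[1,0.08,-0.016,0,0.06],[1,0.12,-0.024,0,0.06],[1,0.16,-0.032,0,0.06],[1,0.2,-0.04,0,0.06]]]' 10
python3 -m jog '[[[1,0.04,-0.008,0,0],[1,0.08,-0.016,0,0],[1,0.12,-0.024,0,0],[1,0.16,-0.032,0,0],[1,0.2,-0.03,0,0]]]'
python3 -m jog '[[[1,0.03,0,0,0],[1,0.045,0,0,0],[1,0.045,0,0,0],[1,0.045,0,0,0]]]'
python3 - <<'E'
from h import *
snap("wrist","w1"); s=robot.observe(); print(s["tool_pos"],s["tool_rot"],s["qpos"],s["time"])
a=cv2.imread("pics/w1.png");cv2.imwrite("pics/w1b.png",cv2.resize(a,(800,600),interpolation=cv2.INTER_CUBIC))
E
```

```text
time: 0.52
tool_pos: [0.3404, -0.399, 0.2027]
tool_rot: [-3.141, 0.0, 0.251]
contact_force: [-0.8, -1.6, -0.4]
opening: 0.0918
grip_force: 0.0
time: 0.93
tool_pos: [0.5268, -0.3187, 0.2028]
tool_rot: [-3.14, 0.001, 0.253]
contact_force: [1.2, -1.9, 0.3]
opening: 0.0915
grip_force: 0.0
time: 1.27
tool_pos: [0.5689, -0.3096, 0.2018]
tool_rot: [-3.14, 0.002, 0.253]
contact_force: [-1.5, 0.2, -1.1]
opening: 0.0916
grip_force: 0.0
[ 0.56818008 -0.31014092  0.20219083] [-3.14064313e+00  1.48900252e-03  2.52019000e-01] [-6.17673689e-01  5.74937568e-01  1.14841258e+00 -5.31322971e-04
  1.41992859e+00  7.01184644e-01] 1.3167
```

View pics/w1b.png

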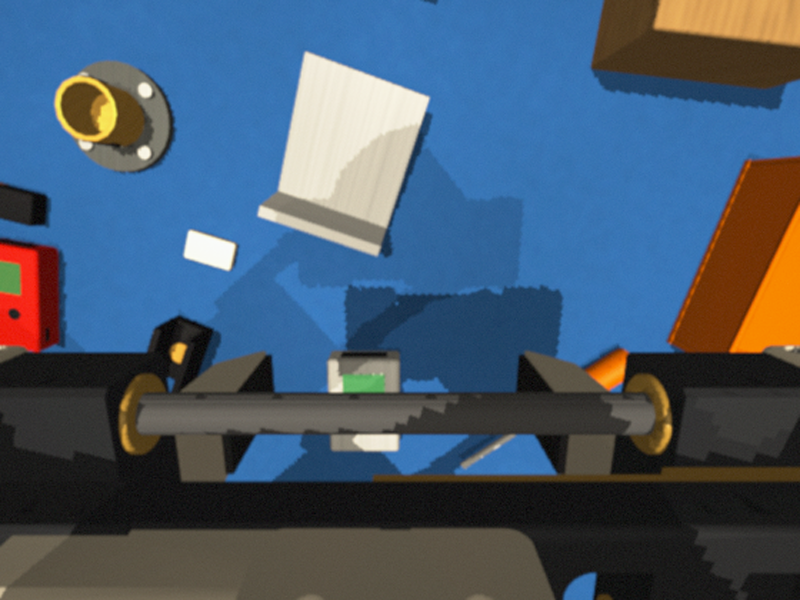

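The wrist view shows the rack with board corners at (306,52) and (430,97), and the stop's outer top edge from about (258,211) to (380,256). The silver pack is below at (364,400) and the mount rim at (86,108). I'll fit the rack pose.

```bash
cat > fitrack.py <<'E'
from h import *
from scipy.optimize import least_squares
c=load("w1")
L=np.array([[54.6,45,41.7],[54.6,-45,41.7],[-60.5,45,54.5],[-60.5,-45,54.5],[-52.8,45,56.6]])/1000
U=np.array([[306,52],[430,97],[258,214],[380,256],[276,193]])*.7
def W(p): 
    ca,sa=np.cos(p[2]),np.sin(p[2]); return L@np.array([[ca,sa,0],[-sa,ca,0],[0,0,1]])+[p[0],p[1],0]
f=lambda p:(np.array([w2px(c,x) for x in W(p)])-U).ravel()
r=least_squares(f,[.65,-.25,-.05]); print(r.x,np.degrees(r.x[2]),r.fun.round(1))
t=load("top0"); print([(w2px(t,x)/.7).round(1) for x in W(r.x)])
E
python3 fitrack.py; python3 - <<'E'
from seg import *
B=lambda *b:[int(x*.7) for x in b]
print("mount",rect("w1",B(40,60,150,180),lambda H,S,V:(H>12)&(H<35)&(S>110)&(V>180),.045))
crop=cv2.imread("pics/w1.png")[25:190,170:310]; a=cv2.resize(crop,None,fx=3.5,fy=3.5)
b=cv2.resize(cv2.imread("pics/top0.png")[95:155,355:415],None,fx=5,fy=5)
o=np.zeros((577,800,3),np.uint8); o[:a.shape[0],:a.shape[1]]=a; o[:300,495:795]=b; cv2.imwrite("pics/rk.png",o)
E
```

```text
[ 0.65409037 -0.2544386  -0.07495402] -4.294548777614893 [ 2.5 -2.5  2.8 -1.4  2.6 -0.6  0.8 -1.6 -8.7  6.8]
[array([528.5, 142.9]), array([579.5, 146.3]), array([526.4, 206. ]), array([578.3, 209.4]), array([526.8, 201.4])]
mount [635.4 -71.3  41.9  41.6 -51.1]Traceback (most recent call last):
  File "<stdin>", line 6, in <module>
ValueError: could not broadcast input array from shape (578,490,3) into shape (577,490,3)
```

```bash
sed -i 's/\[-52.8,45,56.6\]/[-42,45,16]/; s/\[276,193\]/[278,194]/' fitrack.py; python3 fitrack.py; python3 - <<'E'
from seg import *
crop=cv2.imread("pics/w1.png")[25:190,170:310]; a=cv2.resize(crop,None,fx=3.5,fy=3.5)
b=cv2.resize(cv2.imread("pics/top0.png")[95:155,355:415],None,fx=5,fy=5)
o=np.zeros((580,800,3),np.uint8); o[:a.shape[0],:a.shape[1]]=a; o[:300,495:795]=b; cv2.imwrite("pics/rk.png",o)
E
```

```text
[ 0.65166322 -0.25257606 -0.06755214] -3.8704522556692393 [-0.4 -0.1  0.   0.1  0.7  1.7 -0.9  0.   0.7 -2. ]
[array([527.2, 144.4]), array([578.3, 147.4]), array([525.6, 207.6]), array([577.5, 210.6]), array([522.1, 201.6])]
```

View pics/rk.png

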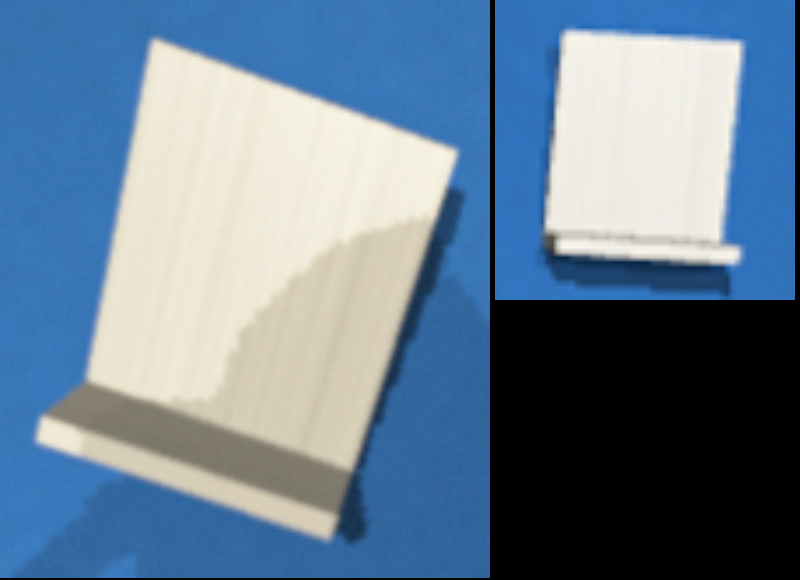

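```bash
cat > fitrack.py <<'E'
from h import *
from scipy.optimize import least_squares
c=load("w1"); t=load("top0")
loc=lambda a,s:[a[0]/1000,s*.045,a[1]/1000]
u,b,ti,to=(54.6,41.7),(-42,16),(-52.8,56.6),(-60.5,54.5)
L=np.array([loc(p,s) for p in(u,b,ti,to) for s in(1,-1)])
U=np.array([[213.1,35.9],[300.9,67.9],[195.1,134.1],[270.6,159.6],[182.3,143.9],[266.3,172.1],[180.3,151],[264.9,179.6]])
V=np.array([[368.4,101],[404.6,103.4],[367,145.6],[404,147.8]]); ix=[0,1,6,7]
def W(p): 
    ca,sa=np.cos(p[2]),np.sin(p[2]); return L@np.array([[ca,sa,0],[-sa,ca,0],[0,0,1]])+[p[0],p[1],0]
f1=lambda p:(np.array([w2px(c,x) for x in W(p)])-U).ravel()
f2=lambda p:(np.array([w2px(t,x) for x in W(p)[ix]])-V).ravel()
for f in(f1,f2,lambda p:np.r_[f1(p),f2(p)*2]):
    r=least_squares(f,[.65,-.25,-.05]); print(r.x.round(4),np.degrees(r.x[2]).round(2),r.fun.round(1))
E
python3 fitrack.py
```

```text
[ 0.6517 -0.2521 -0.0693] -3.97 [ 0.3  0.2 -0.3  0.1 -0.3 -0.5  0.1 -0.3 -0.3  0.1  0.4  0.3  0.4  0.3
 -0.4 -0.4]
[ 0.6512 -0.2513 -0.0709] -4.06 [ 0.3  0.2 -0.2  0.   0.3 -0.1 -0.3 -0.1]
[ 0.6515 -0.2519 -0.0691] -3.96 [ 0.1  0.3 -0.5  0.2 -0.5 -0.5 -0.1 -0.3 -0.5  0.2  0.2  0.4  0.2  0.4
 -0.6 -0.4  0.9  0.3 -0.1 -0.2  1.2 -0.5 -0.1 -0.5]
```

```bash
python3 -m jog '[[[1,-0.037,-0.009,0.01,0],[1,-0.074,-0.018,0.03,0],[1,-0.1116,-0.028,0.06,0],[1,-0.1116,-0.028,0.09,0],[1,-0.1116,-0.028,0.1,0]]]' 12
python3 -m jog '[[[1,0,0,0.03,0],[1,0,0,0.06,0],[1,0,0,0.08,0],[1,0,0,0.088,0],[1,0,0,0.088,0]]]'
python3 -m jog '[[[1,0,0,0,0],[-0.6,0,0,0,0],[-0.6,0,0,0,0],[-0.6,0,0,0,0],[-0.6,0,0,0,0]]]' 12
python3 -m jog '[[[-0.6,0,0,0,0],[-0.6,0,0,0,0],[-0.6,0,0,0,0]]]'
```

```text
time: 1.73
tool_pos: [0.4485, -0.3096, 0.0997]
tool_rot: [-3.136, 0.005, 0.248]
contact_force: [-0.5, 0.2, -0.0]
opening: 0.0917
grip_force: 0.0
time: 2.15
tool_pos: [0.4534, -0.3107, 0.0138]
tool_rot: [-3.139, 0.002, 0.251]
contact_force: [-0.8, 0.8, 0.5]
opening: 0.0921
grip_force: 0.0
time: 2.57
tool_pos: [0.4544, -0.3112, 0.0158]
tool_rot: [3.14, -0.001, 0.252]
contact_force: [-0.6, -0.1, 0.7]
opening: 0.0697
grip_force: 0.0
time: 2.82
tool_pos: [0.4539, -0.3109, 0.015]
tool_rot: [3.141, -0.0, 0.252]
contact_force: [-0.1, -0.4, 0.6]
opening: 0.0494
grip_force: 0.0
```

```bash
python3 - <<'E'
from h import *
snap("side","s1");snap("wrist","w2")
a=cv2.resize(cv2.imread("pics/s1.png")[250:420,180:420],None,fx=2.3,fy=2.3); b=cv2.resize(cv2.imread("pics/w2.png"),(240,180))
o=np.zeros((391,800,3),np.uint8); o[:,:552]=a[:391]; o[:180,555:795]=b; cv2.imwrite("pics/v2.png",o); print(robot.observe()["opening"],robot.observe()["tool_pos"])
E
```

```text
0.04155605151727909 [ 0.45389452 -0.31087801  0.01492723]
```

View pics/v2.png

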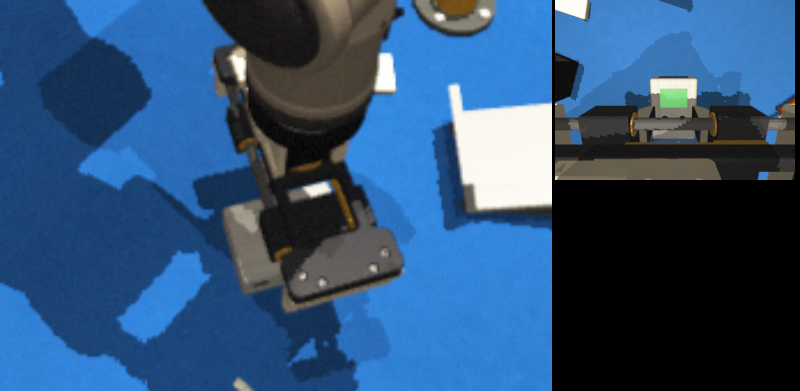

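```bash
python3 -m jog '[[[-0.6,0,0,0,0],[-0.6,0,0,0,0],[-0.6,0,0,0,0],[-0.6,0,0,0,0]]]' 12; python3 - <<'E'
from h import *
snap("wrist","w3"); crop("w3",130,150,430,370,2.6,"w3b")
E
```

```text
time: 3.25
tool_pos: [0.4539, -0.3109, 0.0149]
tool_rot: [-3.142, 0.0, 0.252]
contact_force: [0.7, 0.9, -0.3]
opening: 0.0195
grip_force: 0.0
```

View pics/w3b.png

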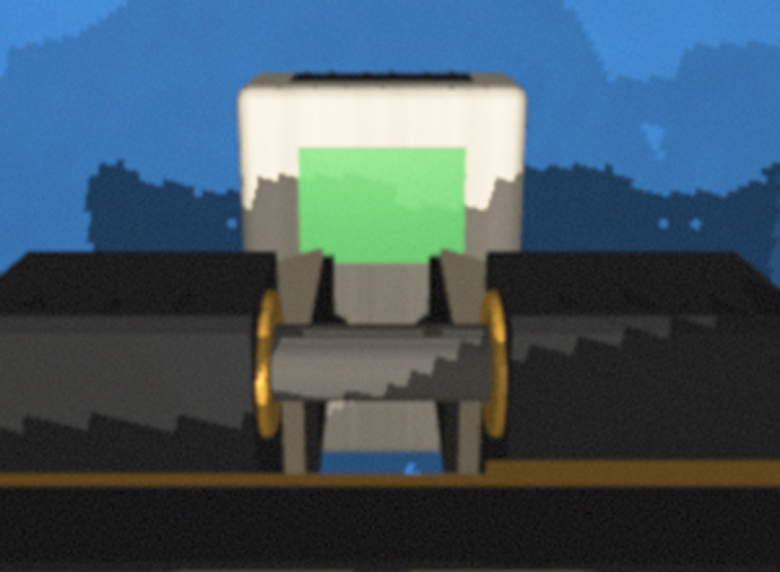

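The picture shows the fingers closed to 20 mm and lying over the pack's top face. They were above it, not beside it. I'll check the nose length.

```bash
python3 - <<'E'
from h import *
print(robot.nose_length,[a for a in dir(robot) if a[0]!='_'])
s=robot.observe();print(s)
c=load("w3")
for v,z in ((95,.026),(95,.02),):
    print(px2w(c,130+240/2.6,150+v/2.6,z),px2w(c,130+525/2.6,150+v/2.6,z))
c1=load("w1")
print("cam",c[2],c1[2])
for u in(329,400): print(px2w(c1,u*.7,363*.7,.026))
E
```

```text
0.008 ['IKError', 'camera_model', 'hand_in', 'nose_length', 'observe', 'read_camera']
{'time': 3.3, 'qpos': array([-7.39797427e-01,  6.03780989e-01,  1.67746400e+00, -5.39725727e-05,
        8.60300018e-01,  5.79266311e-01]), 'qvel': array([ 0.00051069, -0.00033238,  0.00239181, -0.00081307, -0.0019666 ,
        0.00013692]), 'joint_efforts': array([ 4.16621160e-04, -4.96398783e+01, -1.80466247e+01,  6.68061292e-02,
       -1.31655164e-02,  5.07584673e-05]), 'tool_pos': array([ 0.45392592, -0.31088714,  0.01490476]), 'tool_rot': array([3.14153038e+00, 8.15686643e-06, 2.51767789e-01]), 'contact_force': array([0.15164899, 0.61866907, 0.10124793]), 'torque': array([-0.02031984, -0.02380565, -0.01445863]), 'grip_force': 0.0, 'opening': 0.01874447462428674}
[ 0.48648506 -0.2733389   0.026     ] [ 0.50136276 -0.33109546  0.026     ]
[ 0.48528512 -0.27257397  0.02      ] [ 0.50068782 -0.33236865  0.02      ]
cam [ 0.52048927 -0.29501553  0.19602935] [ 0.63583874 -0.29376427  0.38285521]
[ 0.48552002 -0.27462796  0.026     ]
[ 0.5006367  -0.33279822  0.026     ]
```

```bash
for i in 1; do python3 -m jog '[[[-0.6,0,0,0.001,0],[-0.6,0,0,0.002,0]]]'; python3 -m jog '[[[-0.6,0,0,0.001,0],[-0.6,0,0,0.002,0]]]';done; python3 - <<'E'
from h import *
# project expected fingertip/pad points into w3 crop coordinates, to compare with the picture
c=load("w3");s=robot.observe();print(s["opening"],s["grip_force"])
T=R.from_euler('xyz',[3.1415,0,.2518]).as_matrix();p=np.array([.4539,-.3109,.0149])
for t in ([0.0095,.01,.008],[0.0095,-.01,.008],[0.0095,.01,-.011],[.0095,-.01,-.011],[.0095,.01,-.03],[.0095,-.01,-.03],[-.0095,.01,.008],[-.0095,-.01,.008]):
    u=w2px(c,p+T@np.array(t)); print(t,(u-[130,150])*2.6)
E
```

```text
time: 3.47
tool_pos: [0.4539, -0.3109, 0.0129]
tool_rot: [3.141, -0.0, 0.252]
contact_force: [-0.2, 0.4, 0.7]
opening: 0.0186
grip_force: 0.0
time: 3.63
tool_pos: [0.4539, -0.3109, 0.0108]
tool_rot: [-3.142, 0.0, 0.252]
contact_force: [-0.5, 0.4, 0.5]
opening: 0.0183
grip_force: 0.0
0.01831542294246028 0.0
[0.0095, 0.01, 0.008] [417.14159164 211.34059583]
[0.0095, -0.01, 0.008] [334.34669974 211.30434788]
[0.0095, 0.01, -0.011] [420.85078829 237.17055533]
[0.0095, -0.01, -0.011] [329.58023666 237.12830442]
[0.0095, 0.01, -0.03] [425.40605494 268.89234431]
[0.0095, -0.01, -0.03] [323.72664796 268.84213875]
[-0.0095, 0.01, 0.008] [416.24762187 284.72496465]
[-0.0095, -0.01, 0.008] [335.42265514 284.68381154]
```

The wrist pictures put the visible fingertips about 25 mm behind the stated TCP, which fits the fingers passing over the pack. I'll open up and feel downward.

```bash
python3 -m jog '[[[1,0,0,0,0],[1,0,0,0,0],[1,0,0,0,0],[1,0,0,0,0],[1,0,0,0,0]]]'; python3 -m jog '[[[1,0,0,0,0],[1,0,0,0,0],[1,0,0,0,0],[1,0,0,0,0],[1,0,0,0,0]]]'; python3 -m jog '[[[1,0,0,0.001,0],[1,0,0,0.002,0],[1,0,0,0.003,0]]]';python3 - <<'E'
from h import *
s=robot.observe();print(s["opening"],s["contact_force"],s["torque"])
im,c=snap("wrist","w4"); crop("w4",100,100,460,370,2.2,"w4b")
E
```

```text
time: 4.05
tool_pos: [0.4539, -0.3109, 0.011]
tool_rot: [3.141, -0.0, 0.252]
contact_force: [0.1, -0.2, 0.4]
opening: 0.0472
grip_force: 0.0
time: 4.47
tool_pos: [0.4539, -0.3109, 0.0109]
tool_rot: [3.141, -0.0, 0.252]
contact_force: [-0.6, 0.8, -0.2]
opening: 0.0805
grip_force: 0.0
time: 4.72
tool_pos: [0.4539, -0.3109, 0.0078]
tool_rot: [3.142, 0.0, 0.252]
contact_force: [0.2, -0.3, 0.2]
opening: 0.0915
grip_force: 0.0
0.0915379877076147 [ 0.20074953 -0.32180756  0.18454845] [-0.01602358  0.0285431  -0.03463348]
```

View pics/w4b.png

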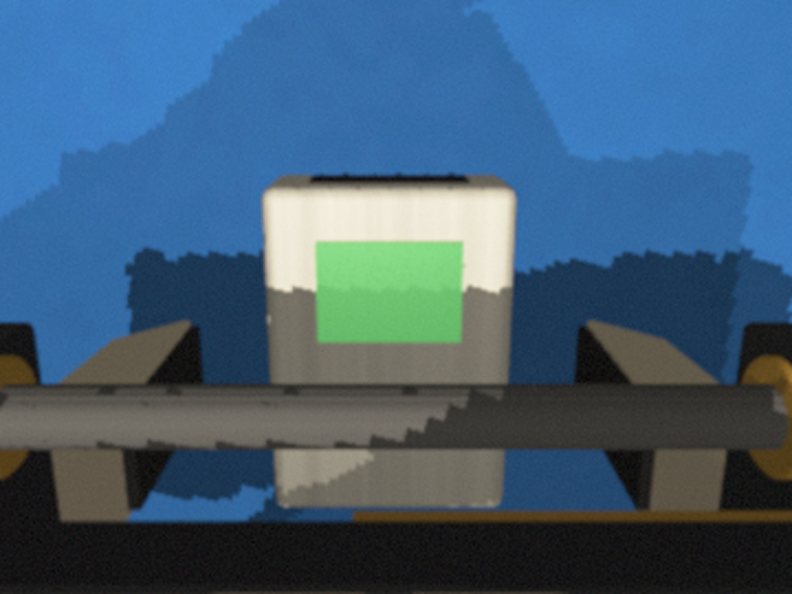

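```bash
python3 -m jog '[[[1,0,0,0.001,0],[1,0,0,0.002,0],[1,0,0,0.003,0]]]'; python3 -m jog '[[[1,0,0,0.002,0],[1,0,0,0.003,0],[1,0,0,0.004,0]]]'
```

```text
time: 5.02
tool_pos: [0.4539, -0.3109, 0.0048]
tool_rot: [3.142, 0.0, 0.252]
contact_force: [-0.6, 0.4, 0.4]
opening: 0.092
grip_force: 0.0
time: 5.27
tool_pos: [0.4538, -0.3109, 0.0007]
tool_rot: [-3.142, 0.0, 0.252]
contact_force: [-0.0, 0.1, 0.4]
opening: 0.092
grip_force: 0.0
```

No contact with the stated tips 7 mm below the table, so the reported TCP really does lie ahead of the real fingertips. I'll keep feeling for the table.

```bash
python3 -m jog '[[[1,0,0,0.003,0],[1,0,0,0.006,0],[1,0,0,0.009,0],[1,0,0,0.012,0],[1,0,0,0.013,0]]]'; python3 -m jog '[[[1,0,0,0.002,0],[1,0,0,0.004,0]]]'; python3 -m jog '[[[1,0,0,0.001,0],[1,0,0,0.002,0]]]';python3 -m jog '[[[1,0,0,0.001,0],[1,0,0,0.002,0]]]'
```

```text
time: 5.68
tool_pos: [0.4536, -0.3107, -0.0127]
tool_rot: [-3.141, 0.001, 0.252]
contact_force: [0.5, -0.8, 0.1]
opening: 0.0916
grip_force: 0.0
time: 5.85
tool_pos: [0.454, -0.3109, -0.0162]
tool_rot: [3.141, -0.0, 0.252]
contact_force: [-0.1, 0.4, 0.5]
opening: 0.092
grip_force: 0.0
time: 6.02
tool_pos: [0.4539, -0.3109, -0.0182]
tool_rot: [3.141, -0.0, 0.252]
contact_force: [-0.2, -0.5, -0.6]
opening: 0.092
grip_force: 0.0
time: 6.18
tool_pos: [0.454, -0.3109, -0.0201]
tool_rot: [3.141, -0.0, 0.252]
contact_force: [0.2, 0.5, -0.1]
opening: 0.0918
grip_force: 0.0
```

```bash
python3 -m jog '[[[1,0,0,0.001,0],[1,0,0,0.0015,0]]]'; python3 -m jog '[[[1,0,0,0.001,0],[1,0,0,0.0015,0]]]';python3 -m jog '[[[1,0,0,0.001,0],[1,0,0,0.001,0]]]';python3 -m jog '[[[1,0,0,0.001,0],[1,0,0,0.001,0]]]'
```

```text
time: 6.35
tool_pos: [0.4539, -0.3109, -0.0217]
tool_rot: [3.142, 0.0, 0.252]
contact_force: [-0.1, 0.1, 0.2]
opening: 0.0916
grip_force: 0.0
time: 6.52
tool_pos: [0.4539, -0.3109, -0.0232]
tool_rot: [3.142, 0.0, 0.252]
contact_force: [-0.4, -0.1, 0.9]
opening: 0.0918
grip_force: 0.0
time: 6.68
tool_pos: [0.4539, -0.3109, -0.0235]
tool_rot: [3.141, -0.0, 0.252]
contact_force: [-0.7, 1.4, 6.4]
opening: 0.0921
grip_force: 2.8
time: 6.85
tool_pos: [0.454, -0.3109, -0.0236]
tool_rot: [3.141, -0.0, 0.252]
contact_force: [-3.3, 2.3, 13.4]
opening: 0.0921
grip_force: 7.0
```

Table contact comes at a TCP reading of z = -0.0235, so the tips are at TCP z + 23.5 mm. Now the grasp, with the tips about 6 mm up.

```bash
python3 -m jog '[[[1,0,0,-0.004,0],[0.1,0,0,-0.0075,0],[0.1,0,0,-0.0075,0],[0.1,0,0,-0.0075,0],[-0.1,0,0,-0.0075,0]]]' 12
python3 -m jog '[[[-0.1,0,0,0,0],[-0.1,0,0,0,0],[-0.1,0,0,0,0],[-0.1,0,0,0,0]]]'
```

```text
time: 7.27
tool_pos: [0.4538, -0.3108, -0.0178]
tool_rot: [-3.141, 0.0, 0.252]
contact_force: [-0.2, -0.0, 0.2]
opening: 0.0696
grip_force: 0.0
time: 7.6
tool_pos: [0.4538, -0.3108, -0.0178]
tool_rot: [-3.141, 0.0, 0.252]
contact_force: [0.3, 1.2, -2.0]
opening: 0.0623
grip_force: 12.0
```

```bash
python3 -m jog '[[[-0.1,0,0,-0.02,0],[-0.1,0,0,-0.05,0],[-0.1,0,0,-0.09,0],[-0.1,0.01,0,-0.12,0],[-0.1,0.03,-0.001,-0.13,0]]]'
python3 -m jog '[[[-0.1,0.03,-0.001,0,0.06],[-0.1,0.065,-0.002,0,0.13],[-0.1,0.1,-0.003,0,0.2],[-0.1,0.135,-0.004,0,0.27],[-0.1,0.165,-0.005,0,0.3215]]]'
python3 -m jog '[[[-0.1,0.01,0,0,0],[-0.1,0.015,0.005,0,0],[-0.1,0.015,0.005,0,0],[-0.1,0.015,0.005,0,0]]]'
python3 - <<'E'
from h import *
s=robot.observe();p=s["tool_pos"];y=s["tool_rot"][2]
d=np.array([.6555,-.2523])-p[:2];print(d@[np.cos(y),np.sin(y)],d@[np.sin(y),-np.cos(y)],y+.0695,p)
snap("wrist","w5"); crop("w5",100,60,460,330,2.2,"w5b")
E
```

```text
time: 8.02
tool_pos: [0.4835, -0.3044, 0.1175]
tool_rot: [3.136, -0.003, 0.25]
contact_force: [1.6, -0.1, -0.4]
opening: 0.0617
grip_force: 12.0
time: 8.43
tool_pos: [0.643, -0.2553, 0.112]
tool_rot: [-3.141, 0.0, -0.073]
contact_force: [0.9, -1.1, -0.6]
opening: 0.0615
grip_force: 12.0
time: 8.77
tool_pos: [0.6549, -0.2632, 0.1118]
tool_rot: [-3.141, 0.001, -0.07]
contact_force: [-0.2, -0.3, -1.0]
opening: 0.0618
grip_force: 12.0
-0.00013633717202704703 -0.010965033468858404 -0.0009417421252727598 [ 0.65486424 -0.26324744  0.111782  ]
```

View pics/w5b.png

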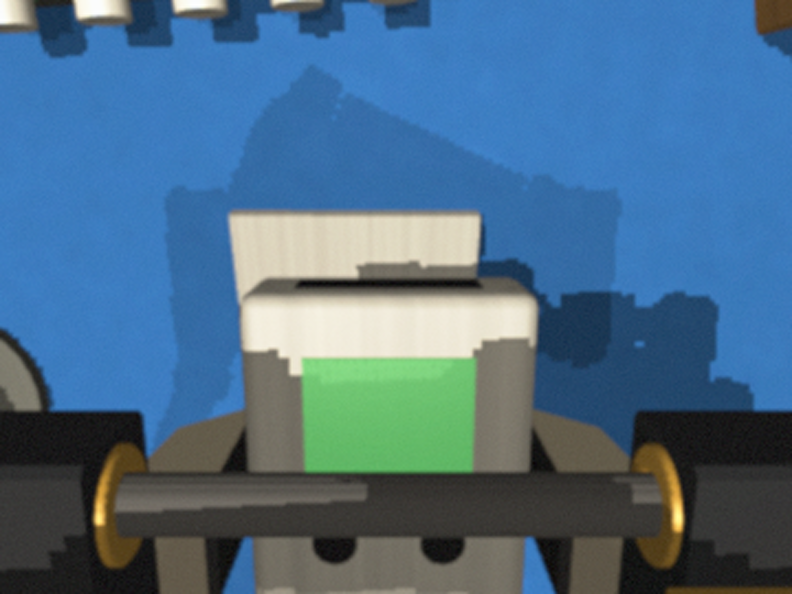

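The held pack is square to the board's top edge, which runs level from (229,211) to (482,211). It sits 11 mm to the right, as calculated, so I correct that and lower, letting it pivot in the pads.

```bash
python3 -m jog '[[[-0.1,0,-0.008,0.02,0],[-0.1,0,-0.011,0.045,0],[-0.1,0,-0.011,0.07,0],[-0.1,0,-0.011,0.082,0],[-0.1,0,-0.011,0.082,0]]]' 8
python3 -m jog '[[[-0.1,0,0,0.004,0],[-0.1,0,0,0.008,0],[-0.1,0,0,0.011,0]]]'
python3 -m jog '[[[-0.1,0,0,0.003,0],[-0.1,0,0,0.006,0],[-0.1,0,0,0.0075,0]]]'
```

```text
time: 9.23
tool_pos: [0.6538, -0.2511, 0.0271]
tool_rot: [-3.139, 0.006, -0.071]
contact_force: [-0.5, 0.4, -1.2]
opening: 0.0618
grip_force: 8.0
time: 9.48
tool_pos: [0.6573, -0.2523, 0.0209]
tool_rot: [3.14, -0.002, -0.07]
contact_force: [-3.3, -0.3, 1.0]
opening: 0.0616
grip_force: 8.0
time: 9.73
tool_pos: [0.6566, -0.2519, 0.0121]
tool_rot: [3.141, -0.0, -0.07]
contact_force: [-1.7, -1.3, 1.0]
opening: 0.0616
grip_force: 8.0
```

```bash
python3 -m jog '[[[-0.1,0,0,0.001,0],[-0.1,-0.003,0,0.002,0],[-0.1,-0.006,0,0.0028,0],[-0.1,-0.007,0,0.003,0]]]'
python3 -m jog '[[[-0.1,-0.001,0,0.0003,0],[-0.1,-0.002,0,0.0005,0],[-0.1,-0.002,0,0.0005,0]]]'
python3 -m jog '[[[-0.1,-0.001,0,0.0003,0],[-0.1,-0.002,0,0.0005,0],[-0.1,-0.002,0,0.0005,0]]]'
```

```text
time: 10.07
tool_pos: [0.6503, -0.251, 0.0092]
tool_rot: [3.141, -0.002, -0.07]
contact_force: [4.3, -0.2, -1.0]
opening: 0.062
grip_force: 8.0
time: 10.32
tool_pos: [0.6503, -0.2511, 0.0094]
tool_rot: [3.141, -0.006, -0.07]
contact_force: [8.4, -0.2, -1.3]
opening: 0.0622
grip_force: 8.0
time: 10.57
tool_pos: [0.6497, -0.2511, 0.0096]
tool_rot: [3.14, -0.009, -0.07]
contact_force: [11.0, 0.3, -0.0]
opening: 0.062
grip_force: 8.0
```

```bash
python3 -m jog '[[[-0.1,0.001,0,0.001,0],[0.6,0.002,0,0.001,0],[0.6,0.003,0,0.001,0],[0.6,0.003,0,0,0],[0.6,0.003,0,0,0]]]'
python3 -m jog '[[[0.6,0,0,-0.03,0],[0.6,0,0,-0.06,0],[0.6,0,0,-0.1,0],[0.8,-0.02,0,-0.13,0],[1,-0.06,0.01,-0.13,0]]]'
python3 -m jog '[[[1,-0.04,0.01,0,0],[1,-0.08,0.01,0,0],[1,-0.08,0.01,0,0],[1,-0.08,0.01,0,0]]]'
python3 - <<'E'
from h import *
snap("wrist","w6"); snap("top","t6"); snap("side","s6"); s=robot.observe(); print(s["tool_pos"],s["tool_rot"])
o=np.zeros((560,800,3),np.uint8)
a=cv2.resize(cv2.imread("pics/w6.png"),None,fx=.9,fy=.9); 
b=cv2.resize(cv2.imread("pics/t6.png")[90:165,350:425],None,fx=3.8,fy=3.8)
d=cv2.resize(cv2.imread("pics/s6.png")[270:350,365:455],None,fx=3,fy=3)
o[:378,:504]=a; o[:285,508:793]=b; o[290:530,508:778]=d; cv2.imwrite("pics/v6.png",o)
E
```

```text
time: 10.98
tool_pos: [0.6482, -0.2509, 0.0077]
tool_rot: [-3.141, 0.001, -0.07]
contact_force: [0.4, -0.8, -1.4]
opening: 0.0736
grip_force: 0.0
time: 11.4
tool_pos: [0.5934, -0.2573, 0.1449]
tool_rot: [3.136, -0.013, -0.067]
contact_force: [-0.2, -1.4, 0.4]
opening: 0.0825
grip_force: 0.0
time: 11.73
tool_pos: [0.5054, -0.2609, 0.1381]
tool_rot: [-3.141, 0.002, -0.072]
contact_force: [0.4, -0.2, 0.1]
opening: 0.0916
grip_force: 0.0
[ 0.50905937 -0.26172042  0.13840034] [ 3.14057649e+00 -1.86012094e-03 -6.94487991e-02]
```

View pics/v6.png

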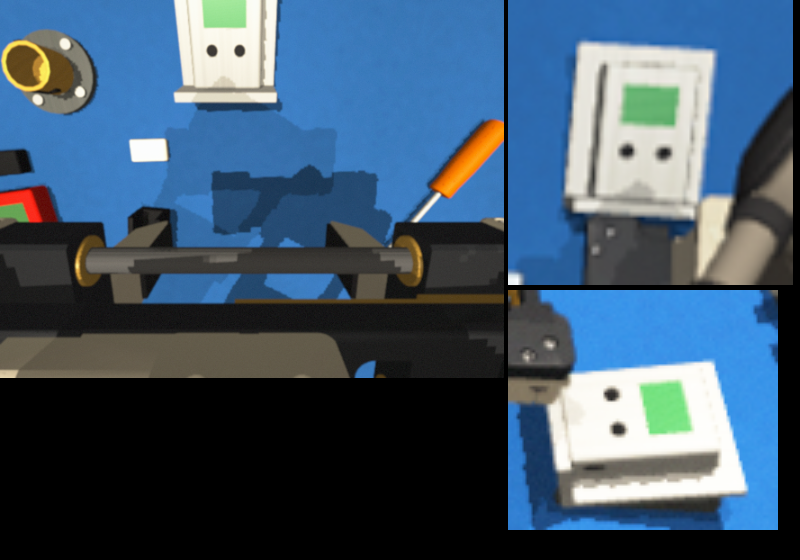

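Silver lies flat and square, tight to the stop. The wrist crop shows it against the stop line at (175–277,97). Next the red pack.

```bash
python3 -m jog '[[[1,-0.008,-0.035,0,-0.03],[1,-0.016,-0.075,0,-0.06],[1,-0.024,-0.115,0,-0.09],[1,-0.032,-0.155,0,-0.12],[1,-0.04,-0.19,0,-0.1445]]]'
python3 -m jog '[[[1,-0.018,-0.03,0.01,0],[1,-0.023,-0.066,0.03,0],[1,-0.023,-0.066,0.065,0],[1,-0.023,-0.066,0.09,0],[1,-0.023,-0.066,0.1,0]]]'
python3 - <<'E'
from h import *
s=robot.observe();p=s["tool_pos"];y=s["tool_rot"][2]
d=np.array([.4735,-.0005])-p[:2];print(d@[np.cos(y),np.sin(y)],d@[np.sin(y),-np.cos(y)],y-.075,p)
E
```

```text
time: 12.3
tool_pos: [0.482, -0.0665, 0.1379]
tool_rot: [3.142, -0.001, 0.077]
contact_force: [0.0, 0.4, -0.1]
opening: 0.0915
grip_force: 0.0
time: 12.72
tool_pos: [0.4528, -0.0033, 0.0351]
tool_rot: [-3.141, 0.003, 0.078]
contact_force: [-0.7, -0.5, 0.9]
opening: 0.0917
grip_force: 0.0
0.0208962889226791 -0.0011347218332238046 0.0027761055764318893 [ 0.45275505 -0.00325489  0.03510758]
```

```bash
python3 -m jog '[[[1,0.02,-0.002,0,0],[1,0.02,-0.002,0.02,0],[1,0.02,-0.002,0.035,0],[1,0.02,-0.002,0.05,0],[1,0.02,-0.002,0.053,0]]]'
python3 -m jog '[[[1,0,0,0,0],[0.1,0,0,0,0],[0.1,0,0,0,0],[0.1,0,0,0,0],[-0.1,0,0,0,0]]]' 12
python3 -m jog '[[[-0.1,0,0,0,0],[-0.1,0,0,0,0],[-0.1,0,0,0,0],[-0.1,0,0,0,0]]]'
```

```text
time: 13.13
tool_pos: [0.4731, -0.0007, -0.0173]
tool_rot: [-3.141, 0.003, 0.076]
contact_force: [0.5, -0.1, 0.6]
opening: 0.0915
grip_force: 0.0
time: 13.55
tool_pos: [0.4735, -0.0014, -0.0144]
tool_rot: [3.141, -0.002, 0.075]
contact_force: [-0.3, -0.8, 0.4]
opening: 0.0696
grip_force: 0.0
time: 13.88
tool_pos: [0.4732, -0.0013, -0.0146]
tool_rot: [3.141, -0.001, 0.075]
contact_force: [-1.8, 0.3, 5.9]
opening: 0.0619
grip_force: 12.0
```

```bash
python3 -m jog '[[[-0.1,0,0,-0.02,0],[-0.1,0,0,-0.05,0],[-0.1,0,0,-0.085,0],[-0.1,0,0,-0.12,0],[-0.1,0.01,0.015,-0.14,0]]]'
python3 -m jog '[[[-0.1,0.017,0.03,0,0.03],[-0.1,0.037,0.065,0,0.06],[-0.1,0.057,0.1,0,0.09],[-0.1,0.077,0.135,0,0.12],[-0.1,0.097,0.17,0,0.1445]]]'
python3 -m jog '[[[-0.1,0.025,0.03,0,0],[-0.1,0.037,0.05,0,0],[-0.1,0.037,0.06,0,0],[-0.1,0.037,0.06,0,0]]]'
python3 - <<'E'
from h import *
s=robot.observe();p=s["tool_pos"];y=s["tool_rot"][2]
d=np.array([.6495,-.2513])-p[:2];print(d@[np.cos(y),np.sin(y)],d@[np.sin(y),-np.cos(y)],y+.0695,p)
E
```

```text
time: 14.3
tool_pos: [0.4832, -0.0141, 0.128]
tool_rot: [-3.141, -0.001, 0.077]
contact_force: [1.4, 0.4, -1.3]
opening: 0.0618
grip_force: 12.0
time: 14.72
tool_pos: [0.5938, -0.1794, 0.1246]
tool_rot: [-3.141, 0.001, -0.071]
contact_force: [1.0, 0.4, -1.7]
opening: 0.0615
grip_force: 12.0
time: 15.05
tool_pos: [0.6252, -0.2424, 0.1235]
tool_rot: [-3.142, 0.002, -0.072]
contact_force: [0.3, 0.7, -0.7]
opening: 0.0621
grip_force: 12.0
0.02483041953631885 0.007127781036091773 -0.002776582043573783 [ 0.62524913 -0.24239773  0.12345453]
```

```bash
python3 -m jog '[[[-0.1,0.015,0.005,0.01,0],[-0.1,0.0245,0.0075,0.035,0],[-0.1,0.0245,0.0075,0.055,0],[-0.1,0.0245,0.0075,0.069,0],[-0.1,0.0245,0.0075,0.069,0]]]' 8
python3 -m jog '[[[-0.1,0,0,0.003,0],[-0.1,0,0,0.006,0],[-0.1,0,0,0.008,0],[-0.1,0,0,0.008,0]]]'
```

```text
time: 15.47
tool_pos: [0.6471, -0.2465, 0.0518]
tool_rot: [-3.138, 0.008, -0.069]
contact_force: [-0.2, 1.1, -2.5]
opening: 0.062
grip_force: 8.0
time: 15.8
tool_pos: [0.6504, -0.2492, 0.0489]
tool_rot: [3.141, -0.001, -0.07]
contact_force: [-0.3, 0.4, -0.3]
opening: 0.0619
grip_force: 8.0
```

```bash
python3 -m jog '[[[-0.1,0,0,0.003,0],[-0.1,0,0,0.005,0],[-0.1,0,0,0.006,0]]]'
```

```text
time: 16.05
tool_pos: [0.6496, -0.2495, 0.042]
tool_rot: [3.141, 0.001, -0.07]
contact_force: [-2.2, 0.9, 1.5]
opening: 0.0617
grip_force: 8.0
```

```bash
python3 -m jog '[[[-0.1,0,0.001,0.001,0],[-0.1,-0.002,0.0015,0.003,0],[-0.1,-0.004,0.0015,0.0036,0],[-0.1,-0.005,0.0015,0.0039,0]]]'
python3 -m jog '[[[-0.1,-0.001,0,0.0003,0],[-0.1,-0.002,0,0.0005,0],[-0.1,-0.003,0,0.0008,0]]]'
python3 -m jog '[[[-0.1,-0.001,0,0.0003,0],[-0.1,-0.002,0,0.0005,0],[-0.1,-0.002,0,0.0005,0]]]'
```

```text
time: 16.38
tool_pos: [0.645, -0.2508, 0.038]
tool_rot: [3.141, -0.001, -0.07]
contact_force: [0.8, 0.7, -0.2]
opening: 0.062
grip_force: 8.0
time: 16.63
tool_pos: [0.6419, -0.2504, 0.0371]
tool_rot: [3.141, -0.0, -0.07]
contact_force: [-0.1, -0.9, -0.0]
opening: 0.0619
grip_force: 8.0
time: 16.88
tool_pos: [0.641, -0.2504, 0.0371]
tool_rot: [3.141, -0.003, -0.07]
contact_force: [5.7, 0.1, -0.0]
opening: 0.0621
grip_force: 8.0
```

```bash
python3 -m jog '[[[-0.1,-0.001,0,0.0003,0],[-0.1,-0.001,0,0.001,0],[-0.1,0,0,0.001,0],[0.6,0.001,0,0.0005,0],[0.6,0.002,0,0,0]]]'
python3 -m jog '[[[0.6,0,0,0,0],[0.6,0,0,-0.01,0],[0.6,0,0,-0.04,0],[0.6,0,0,-0.08,0],[1,-0.02,0,-0.11,0]]]'
python3 -m jog '[[[1,-0.03,-0.01,0,0.03],[1,-0.07,-0.03,0,0.06],[1,-0.11,-0.05,0,0.0825],[1,-0.12,-0.06,0,0.0825],[1,-0.12,-0.06,0,0.0825]]]'
python3 - <<'E'
from h import *
snap("wrist","w7"); snap("top","t7"); snap("side","s7"); s=robot.observe(); print(s["tool_pos"],s["tool_rot"])
o=np.zeros((560,800,3),np.uint8)
a=cv2.resize(cv2.imread("pics/w7.png"),None,fx=.9,fy=.9); 
b=cv2.resize(cv2.imread("pics/t7.png")[90:165,350:425],None,fx=3.8,fy=3.8)
d=cv2.resize(cv2.imread("pics/s7.png")[260:350,365:455],None,fx=3,fy=3)
o[:378,:504]=a; o[:285,508:793]=b; o[288:558,508:778]=d; cv2.imwrite("pics/v7.png",o)
E
```

```text
time: 17.3
tool_pos: [0.6411, -0.2501, 0.0362]
tool_rot: [-3.141, 0.002, -0.07]
contact_force: [-0.1, 0.6, 0.3]
opening: 0.0703
grip_force: 0.0
time: 17.72
tool_pos: [0.624, -0.249, 0.1492]
tool_rot: [3.141, -0.003, -0.069]
contact_force: [0.4, -0.0, 2.0]
opening: 0.0768
grip_force: 0.0
time: 18.13
tool_pos: [0.5029, -0.178, 0.1477]
tool_rot: [-3.141, 0.003, -0.151]
contact_force: [1.0, -0.8, -0.2]
opening: 0.0918
grip_force: 0.0
[ 0.50728311 -0.18125594  0.14760221] [ 3.14070122e+00 -1.79604159e-03 -1.51982826e-01]
```

View pics/v7.png

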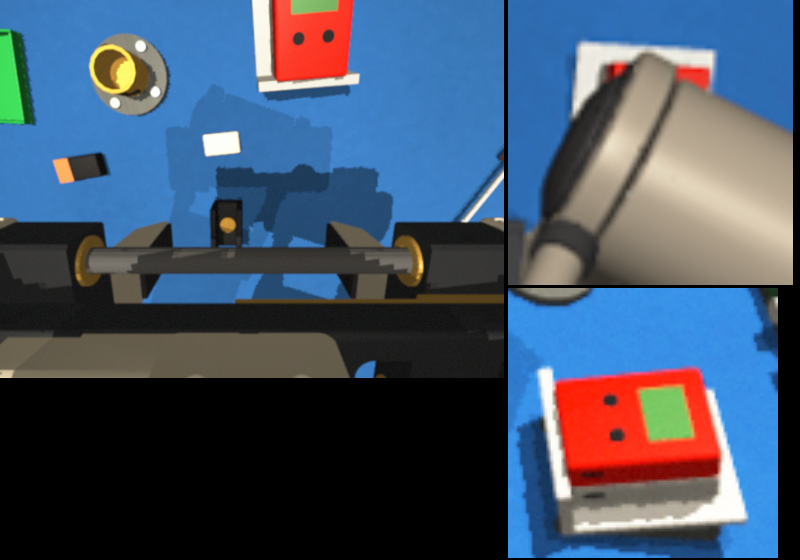

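The red stack looks square and tight to the stop, and the clip stands at (228,222) in the wrist crop. I'll refine the clip position.

```bash
python3 - <<'E'
from seg import *
br=lambda H,S,V:(H>10)&(H<38)&(S>110)&(V>110)
for z in(.012,.02,.03):
    print(z,"top",rect("top0",[330,185,365,222],br,z)[:4],"w7",rect("w7",[235,220,272,272],br,z)[:4])
dk=lambda H,S,V:(V<55)|br(H,S,V)
print(rect("w7",[228,215,280,273],lambda H,S,V:(V<60),.042))
im=cv2.imread("pics/w7.png"); print(im[228,225:285].max(1))
E
```

```text
0.012 top [ 456.9 -145.9   20.    19.1] w7 [ 456.7 -146.2   18.8   18.4]
0.02 top [ 456.3 -144.8   19.9   18.9] w7 [ 459.6 -147.3   18.3   18. ]
0.03 top [ 455.6 -143.5   19.7   18.8] w7 [ 463.2 -148.7   17.7   17.4]
[ 469.6 -149.3   52.5   34.    -9. ]
[203 202 200 202 203 200 200 203 202 185 133  61  15  14  19  18  16  29
  36  39  35  36  37  36  37  42  40  42  36  36  41  40  41  41  42  38
  43  33  19  13  19  17  24  35  76 109 117 118 117 119 118 114 112 113
 118 114 116 117 118 119]
```

```bash
python3 -m jog '[[[1,-0.03,-0.015,0.01,0],[1,-0.055,-0.027,0.03,0],[1,-0.055,-0.027,0.06,0],[1,-0.055,-0.027,0.08,0],[1,-0.055,-0.027,0.08,0]]]'
python3 -m jog '[[[1,0,0,0.03,0],[1,0,0,0.055,0],[1,0,0,0.072,0],[1,0,0,0.077,0],[1,0,0,0.077,0]]]'
python3 -m jog '[[[1,0,0,0,0],[-0.5,0,0,0,0],[-0.5,0,0,0,0],[-0.5,0,0,0,0],[-0.5,0,0,0,0]]]' 10
python3 -m jog '[[[-0.5,0,0,0,0],[-0.5,0,0,0,0],[-0.5,0,0,0,0],[-0.5,0,0,0,0],[-0.5,0,0,0,0]]]'
python3 -m jog '[[[-0.5,0,0,0,0],[-0.5,0,0,0,0]]]'
```

```text
time: 18.7
tool_pos: [0.4547, -0.1452, 0.0635]
tool_rot: [-3.14, 0.006, -0.152]
contact_force: [-0.5, 0.7, 0.2]
opening: 0.0917
grip_force: 0.0
time: 19.12
tool_pos: [0.4567, -0.1461, -0.0108]
tool_rot: [-3.141, 0.001, -0.152]
contact_force: [-0.6, 0.2, 0.2]
opening: 0.092
grip_force: 0.0
time: 19.53
tool_pos: [0.4567, -0.1459, -0.0096]
tool_rot: [3.141, -0.001, -0.152]
contact_force: [-0.6, 0.1, -0.4]
opening: 0.0695
grip_force: 0.0
time: 19.95
tool_pos: [0.4562, -0.1457, -0.0103]
tool_rot: [3.142, -0.0, -0.152]
contact_force: [0.2, 0.1, 0.3]
opening: 0.0361
grip_force: 0.0
time: 20.12
tool_pos: [0.4562, -0.1457, -0.0103]
tool_rot: [3.142, 0.0, -0.152]
contact_force: [-0.2, -0.7, -0.7]
opening: 0.034
grip_force: 10.0
```

```bash
python3 -m jog '[[[-0.5,0,0,-0.02,0],[-0.5,0,0,-0.055,0],[-0.5,0,0,-0.09,0],[-0.5,0.008,-0.02,-0.1,0],[-0.5,0.018,-0.055,-0.1,0]]]'
python3 -m jog '[[[-0.5,0.011,-0.036,0,0.01],[-0.5,0.022,-0.072,0,0.028],[-0.5,0.033,-0.108,0,0.028],[-0.5,0.044,-0.144,0,0.028],[-0.5,0.055,-0.18,0,0.028]]]'
python3 -m jog '[[[-0.5,0.011,-0.036,0,0],[-0.5,0.022,-0.072,0,0],[-0.5,0.033,-0.108,0,0],[-0.5,0.044,-0.144,0,0],[-0.5,0.05,-0.165,0,0]]]'
python3 -m jog '[[[-0.5,0,0,0,0],[-0.5,0,0,0,0]]]'
cat > to.py <<'E'
import sys; from h import *
x,y,w=map(float,sys.argv[1:4]); s=robot.observe();p=s["tool_pos"];a=s["tool_rot"][2]
d=np.array([x,y])-p[:2];print("x",(d@[np.cos(a),np.sin(a)]).round(4),"y",(d@[np.sin(a),-np.cos(a)]).round(4),"turn",round(a-w,4),"at",p.round(4))
E
python3 to.py .643 .2424 -.18
```

```text
time: 20.53
tool_pos: [0.4845, -0.0965, 0.0932]
tool_rot: [3.139, -0.007, -0.156]
contact_force: [0.7, 0.2, -1.1]
opening: 0.034
grip_force: 10.0
time: 20.95
tool_pos: [0.5643, 0.0774, 0.0896]
tool_rot: [3.141, 0.0, -0.18]
contact_force: [1.1, -0.3, -1.0]
opening: 0.0337
grip_force: 10.0
time: 21.37
tool_pos: [0.6435, 0.2326, 0.0892]
tool_rot: [-3.141, -0.0, -0.178]
contact_force: [-0.3, -1.0, -1.3]
opening: 0.0341
grip_force: 10.0
time: 21.53
tool_pos: [0.6423, 0.2299, 0.0886]
tool_rot: [3.141, 0.001, -0.178]
contact_force: [0.4, -0.8, -0.3]
opening: 0.0337
grip_force: 10.0
x -0.0015 y -0.0125 turn 0.0019 at [0.6423 0.2299 0.0886]
```

```bash
python3 -m jog '[[[-0.5,-0.0015,-0.0125,0.02,0],[-0.5,-0.0015,-0.0125,0.05,0],[-0.5,-0.0015,-0.0125,0.075,0],[-0.5,-0.0015,-0.0125,0.089,0],[-0.5,-0.0015,-0.0125,0.092,0]]]'
python3 -m jog '[[[-0.5,0,0,0.001,0],[-0.5,0,0,0.002,0],[-0.5,0,0,0.003,0]]]'
python3 to.py .643 .2424 -.18
```

```text
time: 21.95
tool_pos: [0.6407, 0.2392, -0.006]
tool_rot: [3.138, 0.006, -0.182]
contact_force: [0.1, -0.3, -1.1]
opening: 0.0341
grip_force: 10.0
time: 22.2
tool_pos: [0.6446, 0.2411, -0.0036]
tool_rot: [-3.141, -0.003, -0.181]
contact_force: [0.0, -0.4, -0.5]
opening: 0.0342
grip_force: 10.0
x -0.0018 y -0.0009 turn -0.0008 at [ 0.6446  0.2411 -0.0036]
```

```bash
python3 -m jog '[[[-0.5,0,0,0.0015,0],[-0.5,0,0,0.0015,0]]]'; python3 -m jog '[[[-0.5,0,0,0.001,0],[-0.5,0,0,0.0015,0],[-0.5,0,0,0.0015,0]]]'
```

```text
time: 22.37
tool_pos: [0.6439, 0.2415, -0.006]
tool_rot: [-3.141, -0.001, -0.18]
contact_force: [-0.6, -0.7, -1.0]
opening: 0.034
grip_force: 10.0
time: 22.62
tool_pos: [0.6439, 0.2416, -0.0073]
tool_rot: [-3.141, -0.001, -0.18]
contact_force: [-1.2, -0.9, 5.0]
opening: 0.034
grip_force: 10.0
```

```bash
python3 -m jog '[[[0.1,0,0,-0.001,0],[0.1,0,0,-0.001,0],[0.1,0,0,-0.001,0],[0.1,0,0,-0.003,0],[0.1,0,0,-0.02,0]]]'
python3 -m jog '[[[0.1,0,0,-0.03,0],[1,0,0,-0.07,0],[1,-0.02,0.015,-0.09,0],[1,-0.05,0.035,-0.09,0],[1,-0.08,0.058,-0.09,0]]]'
python3 -m jog '[[[1,-0.03,0.022,0,0],[1,-0.06,0.044,0,0],[1,-0.077,0.056,0,0],[1,-0.077,0.056,0,0],[1,-0.077,0.056,0,0]]]'
python3 - <<'E'
from seg import *
snap("wrist","w8")
im=cv2.imread("pics/w8.png"); h=cv2.cvtColor(im,cv2.COLOR_BGR2HSV); 
snap("top","t8"); crop("w8",0,0,560,420,1.0,"w8b")
print(rect("t8",[165,110,220,160],lambda H,S,V:(H>20)&(H<40)&(S>100),.014))
E
python3 to.py .4693 .1572 -.18
```

```text
time: 23.03
tool_pos: [0.6411, 0.2408, 0.0084]
tool_rot: [3.139, 0.006, -0.18]
contact_force: [-1.2, 0.3, -0.5]
opening: 0.0509
grip_force: 0.0
time: 23.45
tool_pos: [0.5546, 0.1989, 0.1033]
tool_rot: [-3.14, -0.004, -0.18]
contact_force: [0.6, -0.5, 0.1]
opening: 0.0724
grip_force: 0.0
time: 23.87
tool_pos: [0.4685, 0.1573, 0.1023]
tool_rot: [-3.141, -0.001, -0.181]
contact_force: [0.9, 0.0, 0.4]
opening: 0.0917
grip_force: 0.0
[642.6 242.5  94.8  94.6  79.7]
x -0.0006 y 0.0007 turn -0.0002 at [0.47   0.1578 0.1021]
```

View pics/w8b.png

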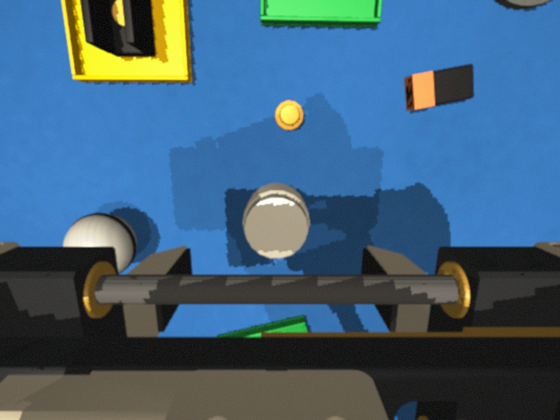

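The jar lid is centred at (277,228), right on the predicted pixel. The clip stands in the yellow tray at (120,30).

```bash
python3 -m jog '[[[1,0,0,0.03,0],[1,0,0,0.065,0],[1,0,0,0.095,0],[1,0,0,0.11,0],[0.5,0,0,0.11,0]]]'
python3 -m jog '[[[-0.2,0,0,0,0],[-0.2,0,0,0,0],[-0.2,0,0,0,0],[-0.2,0,0,0,0],[-0.2,0,0,0,0]]]' 12
python3 -m jog '[[[-0.2,0,0,0,0],[-0.2,0,0,0,0],[-0.2,0,0,0,0]]]'
```

```text
time: 24.38
tool_pos: [0.4672, 0.1574, -0.0119]
tool_rot: [3.139, 0.006, -0.18]
contact_force: [-0.0, -0.7, 0.3]
opening: 0.0885
grip_force: 0.0
time: 24.8
tool_pos: [0.4694, 0.1576, -0.0073]
tool_rot: [-3.141, -0.002, -0.18]
contact_force: [0.1, -0.2, -0.9]
opening: 0.0565
grip_force: 0.0
time: 25.05
tool_pos: [0.4693, 0.1576, -0.0075]
tool_rot: [-3.141, -0.002, -0.18]
contact_force: [-0.6, 0.4, 7.2]
opening: 0.0529
grip_force: 12.0
```

```bash
python3 -m jog '[[[-0.2,0,0,-0.01,0],[-0.2,0,0,-0.035,0],[-0.2,0,0,-0.06,0],[-0.2,0.02,0.003,-0.08,0],[-0.2,0.05,0.009,-0.08,0]]]' 18
python3 -m jog '[[[-0.2,0.035,0.006,0,0.014],[-0.2,0.07,0.012,0,0.014],[-0.2,0.105,0.019,0,0.014],[-0.2,0.135,0.024,0,0.014],[-0.2,0.147,0.026,0,0.014]]]'
python3 -m jog '[[[-0.2,0,0,0,0],[-0.2,0,0,0,0]]]'
python3 to.py .6571 .0877 -.194
```

```text
time: 25.47
tool_pos: [0.5168, 0.1408, 0.0762]
tool_rot: [-3.14, -0.004, -0.178]
contact_force: [1.7, 0.8, -2.0]
opening: 0.0533
grip_force: 18.0
time: 25.88
tool_pos: [0.6592, 0.0855, 0.0718]
tool_rot: [3.141, -0.002, -0.196]
contact_force: [-1.3, -0.3, -1.7]
opening: 0.0531
grip_force: 18.0
time: 26.05
tool_pos: [0.6555, 0.0874, 0.0711]
tool_rot: [3.141, 0.002, -0.195]
contact_force: [-1.3, 0.5, -2.3]
opening: 0.053
grip_force: 18.0
x 0.0015 y -0.0006 turn -0.001 at [0.6555 0.0874 0.0711]
```

Forces are fine (about 2 N, the jar's weight). Lower into the tray.

```bash
python3 -m jog '[[[-0.2,0.001,0,0.02,0],[-0.2,0.001,0,0.045,0],[-0.2,0.001,0,0.063,0],[-0.2,0.001,0,0.071,0],[-0.2,0.001,0,0.072,0]]]'
python3 -m jog '[[[-0.2,0,0,0,0],[-0.2,0,0,0.001,0],[-0.2,0,0,0.0015,0],[-0.2,0,0,0.0015,0]]]'
python3 -m jog '[[[-0.2,0,0,0.001,0],[-0.2,0,0,0.0015,0],[-0.2,0,0,0.0015,0]]]'
```

```text
time: 26.47
tool_pos: [0.6546, 0.0881, -0.0021]
tool_rot: [3.141, 0.005, -0.193]
contact_force: [-1.4, 0.4, -2.3]
opening: 0.0534
grip_force: 18.0
time: 26.8
tool_pos: [0.6577, 0.0876, -0.0006]
tool_rot: [-3.141, -0.002, -0.194]
contact_force: [0.2, -0.5, -2.2]
opening: 0.053
grip_force: 18.0
time: 27.05
tool_pos: [0.6571, 0.0875, -0.0032]
tool_rot: [3.142, -0.0, -0.194]
contact_force: [-0.7, 0.2, -2.5]
opening: 0.0528
grip_force: 18.0
```

```bash
python3 -m jog '[[[-0.2,0,0,0.001,0],[-0.2,0,0,0.0015,0],[-0.2,0,0,0.0015,0]]]'; python3 -m jog '[[[-0.2,0,0,0.0005,0],[-0.2,0,0,0.001,0],[-0.2,0,0,0.001,0]]]'
```

```text
time: 27.3
tool_pos: [0.6573, 0.0875, -0.0044]
tool_rot: [3.142, -0.0, -0.194]
contact_force: [-1.7, 0.7, 2.3]
opening: 0.053
grip_force: 18.0
time: 27.55
tool_pos: [0.6573, 0.0875, -0.0044]
tool_rot: [3.142, -0.001, -0.194]
contact_force: [-3.8, -1.0, 7.2]
opening: 0.053
grip_force: 18.0
```

```bash
python3 -m jog '[[[0.5,0,0,-0.001,0],[0.5,0,0,-0.001,0],[0.5,0,0,-0.001,0],[0.5,0,0,-0.002,0],[0.5,0,0,-0.004,0]]]'
python3 -m jog '[[[0.5,0,0,-0.03,0],[0.6,0,0,-0.07,0],[1,-0.015,-0.012,-0.095,0],[1,-0.045,-0.036,-0.1,0],[1,-0.07,-0.057,-0.1,0]]]'
python3 -m jog '[[[1,-0.03,-0.024,0,0],[1,-0.06,-0.048,0,0],[1,-0.09,-0.073,0,0],[1,-0.12,-0.097,0,0],[1,-0.151,-0.121,0,0]]]'
python3 -m jog '[[[1,0,0,0,0],[1,0,0,0,0]]]'
python3 - <<'E'
from seg import *
snap("wrist","w9"); snap("top","t9")
o=np.zeros((420,800,3),np.uint8); o[:,:560]=cv2.imread("pics/w9.png"); o[:234,564:798]=cv2.resize(cv2.imread("pics/t9.png")[95:173,205:283],None,fx=3,fy=3); cv2.imwrite("pics/v9.png",o)
E
python3 to.py .4747 .3053 -.194
```

```text
time: 27.97
tool_pos: [0.6569, 0.0875, -0.0022]
tool_rot: [3.141, 0.001, -0.194]
contact_force: [-0.8, -0.5, -0.5]
opening: 0.0689
grip_force: 0.0
time: 28.38
tool_pos: [0.6004, 0.1575, 0.1012]
tool_rot: [-3.14, -0.005, -0.196]
contact_force: [0.2, 0.2, -0.6]
opening: 0.0885
grip_force: 0.0
time: 28.8
tool_pos: [0.4735, 0.306, 0.0984]
tool_rot: [-3.141, -0.001, -0.195]
contact_force: [0.3, 0.8, -0.5]
opening: 0.0917
grip_force: 0.0
time: 28.97
tool_pos: [0.4734, 0.3064, 0.0985]
tool_rot: [-3.142, -0.0, -0.19]
contact_force: [0.6, -0.2, -0.6]
opening: 0.0918
grip_force: 0.0
x -0.0007 y -0.0006 turn 0.0 at [0.4753 0.3045 0.0984]
```

View pics/v9.png

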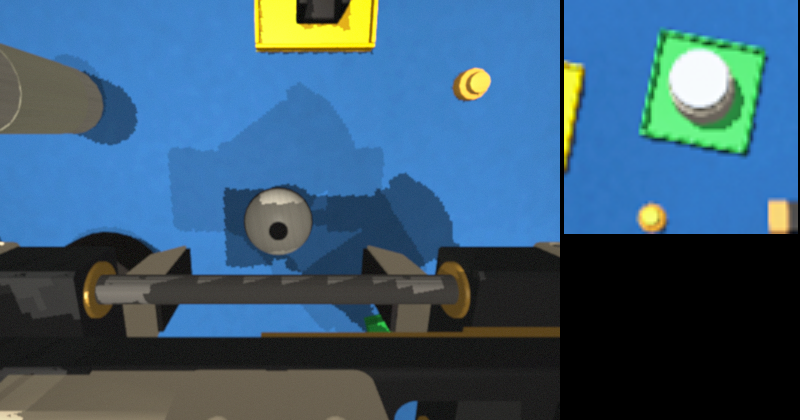

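The jar stands upright in the right-hand green tray, and the ball is centred at (278,221), as predicted. Descend, grip, and refine the mount position from w6 and w7.

```bash
python3 -m jog '[[[1,-0.0007,0,0.03,0],[1,-0.0007,0,0.065,0],[1,-0.0007,0,0.09,0],[1,-0.0007,0,0.104,0],[0.5,-0.0007,0,0.106,0]]]'
python3 -m jog '[[[-0.2,0,0,0,0],[-0.2,0,0,0,0],[-0.2,0,0,0,0],[-0.2,0,0,0,0],[-0.2,0,0,0,0]]]' 15
python3 -m jog '[[[-0.2,0,0,0,0],[-0.2,0,0,0,0],[-0.2,0,0,0,0]]]'
python3 - <<'E'
from seg import *
f=lambda H,S,V:(H>12)&(H<38)&(S>90)&(V>120)
print(rect("w7",[95,35,165,110],f,.045)[:4],rect("w6",[0,30,80,100],f,.045)[:4],rect("w1",[28,42,105,126],f,.045)[:4],rect("top0",[294,115,333,154],f,.045)[:4])
fl=lambda H,S,V:~((H>95)&(H<125)&(S>110)&(V>70))
# dark flange from top at z~0.005
print(rect("top0",[290,110,335,156],lambda H,S,V:(S<100)&(V>50),.006)[:4])
E
```

```text
time: 29.48
tool_pos: [0.4732, 0.3025, -0.011]
tool_rot: [3.138, 0.004, -0.197]
contact_force: [-0.4, 0.1, 0.1]
opening: 0.0884
grip_force: 0.0
time: 29.9
tool_pos: [0.4747, 0.3052, -0.0068]
tool_rot: [-3.14, -0.002, -0.194]
contact_force: [0.4, -0.1, 0.0]
opening: 0.0563
grip_force: 0.0
time: 30.15
tool_pos: [0.4745, 0.3051, -0.007]
tool_rot: [-3.141, -0.001, -0.194]
contact_force: [0.0, -1.5, 5.8]
opening: 0.0531
grip_force: 15.0
[635.  -71.4  43.   42.5] [636.  -71.6  42.6  41. ] [635.3 -71.6  42.9  42.5] [635.7 -69.3  44.1  43.4]
[635.6 -69.6  80.8  80. ]
```

```bash
python3 -m jog '[[[-0.2,0,0,-0.02,0],[-0.2,0,0,-0.055,0],[-0.2,0,0,-0.085,0],[-0.2,0.01,0.015,-0.1,0],[-0.2,0.03,0.044,-0.1,0]]]'
python3 -m jog '[[[-0.2,0.02,0.029,0,0],[-0.2,0.04,0.059,0,0],[-0.2,0.06,0.088,0,0],[-0.2,0.08,0.117,0,0],[-0.2,0.1,0.147,0,0]]]'
python3 -m jog '[[[-0.2,0.02,0.029,0,0],[-0.2,0.04,0.059,0,0],[-0.2,0.06,0.088,0,0],[-0.2,0.08,0.117,0,0],[-0.2,0.1,0.147,0,0]]]'
python3 -m jog '[[[-0.2,0,0,0,0],[-0.2,0,0,0,0],[-0.2,0,0,0,0]]]'
python3 to.py .6354 -.0707 -.194
```

```text
time: 30.57
tool_pos: [0.496, 0.259, 0.0962]
tool_rot: [-3.137, -0.006, -0.19]
contact_force: [1.5, -0.2, -0.6]
opening: 0.0531
grip_force: 15.0
time: 30.98
tool_pos: [0.5648, 0.091, 0.092]
tool_rot: [3.142, 0.001, -0.194]
contact_force: [1.0, 0.4, -1.0]
opening: 0.053
grip_force: 15.0
time: 31.4
tool_pos: [0.6346, -0.0725, 0.0919]
tool_rot: [-3.141, 0.001, -0.194]
contact_force: [1.3, 0.8, -0.8]
opening: 0.0534
grip_force: 15.0
time: 31.65
tool_pos: [0.6337, -0.0707, 0.0916]
tool_rot: [-3.141, 0.002, -0.195]
contact_force: [0.4, 0.1, -0.9]
opening: 0.0528
grip_force: 15.0
x 0.0016 y -0.0003 turn -0.0007 at [ 0.6337 -0.0707  0.0916]
```

```bash
python3 -m jog '[[[-0.2,0.0016,0,0.015,0],[-0.2,0.0016,0,0.03,0],[-0.2,0.0016,0,0.045,0],[-0.2,0.0016,0,0.058,0],[-0.2,0.0016,0,0.063,0]]]'
python3 -m jog '[[[-0.2,0,0,0,0],[-0.2,0,0,0.001,0],[-0.2,0,0,0.002,0],[-0.2,0,0,0.002,0]]]'
python3 -m jog '[[[-0.2,0,0,0.001,0],[-0.2,0,0,0.002,0],[-0.2,0,0,0.002,0]]]'
```

```text
time: 32.07
tool_pos: [0.6342, -0.0692, 0.0272]
tool_rot: [-3.141, 0.004, -0.192]
contact_force: [-0.2, 0.5, -1.9]
opening: 0.0532
grip_force: 15.0
time: 32.4
tool_pos: [0.6364, -0.0712, 0.0281]
tool_rot: [3.141, -0.001, -0.194]
contact_force: [-1.0, 0.6, 0.5]
opening: 0.053
grip_force: 15.0
time: 32.65
tool_pos: [0.636, -0.0715, 0.0253]
tool_rot: [3.142, -0.0, -0.194]
contact_force: [-0.2, -0.1, -1.1]
opening: 0.0527
grip_force: 15.0
```

```bash
python3 -m jog '[[[-0.2,0,0,0.001,0],[-0.2,0,0,0.0015,0],[-0.2,0,0,0.0015,0]]]';python3 -m jog '[[[-0.2,0,0,0.0005,0],[-0.2,0,0,0.001,0],[-0.2,0,0,0.001,0]]]'
```

```text
time: 32.9
tool_pos: [0.6363, -0.0716, 0.0247]
tool_rot: [3.141, -0.001, -0.194]
contact_force: [-2.2, 0.8, 5.3]
opening: 0.0531
grip_force: 15.0
time: 33.15
tool_pos: [0.6364, -0.0715, 0.0245]
tool_rot: [3.141, -0.001, -0.194]
contact_force: [-4.4, 0.7, 9.6]
opening: 0.0535
grip_force: 15.0
```

```bash
python3 -m jog '[[[-0.2,-0.0005,0,-0.0015,0],[0.5,-0.0005,0,-0.0015,0],[0.5,-0.0005,0,-0.0015,0],[0.5,-0.0005,0,-0.0015,0],[0.5,-0.0005,0,-0.0015,0]]]' 5
python3 -m jog '[[[0.5,0,0,-0.01,0],[0.5,0,0,-0.04,0],[0.5,0,0,-0.08,0],[0.6,-0.02,0,-0.11,0],[0.6,-0.06,0,-0.13,0]]]'
python3 -m jog '[[[0.6,-0.04,0.03,0,0],[0.6,-0.08,0.06,0,0],[0.6,-0.12,0.09,0,0],[0.6,-0.15,0.12,0,0],[0.6,-0.18,0.15,0,0]]]'
python3 -m jog '[[[0.6,-0.02,0.04,0,0],[0.6,-0.04,0.08,0,0],[0.6,-0.04,0.12,0,0],[0.6,-0.04,0.15,0,0],[0.6,-0.04,0.15,0,0]]]'
python3 - <<'E'
from h import *
snap("top","t10"); snap("side","s10"); s=robot.observe(); print(s["tool_pos"],s["time"])
o=np.zeros((600,800,3),np.uint8)
o[:290,:798]=cv2.resize(cv2.imread("pics/t10.png")[85:180,150:415],None,fx=3.01,fy=3.01)[:290,:798]
a=cv2.resize(cv2.imread("pics/s10.png")[145:350,270:460],None,fx=1.5,fy=1.5); o[291:291+a.shape[0],:a.shape[1]]=a
b=cv2.resize(cv2.imread("pics/s10.png")[205:350,350:450],None,fx=2.1,fy=2.1); o[292:292+b.shape[0],300:300+b.shape[1]]=b
cv2.imwrite("pics/v10.png",o)
E
```

```text
time: 33.57
tool_pos: [0.6354, -0.0714, 0.0239]
tool_rot: [3.141, 0.0, -0.194]
contact_force: [0.1, 0.5, 0.1]
opening: 0.0684
grip_force: 0.0
time: 33.98
tool_pos: [0.5827, -0.0613, 0.1569]
tool_rot: [3.141, -0.008, -0.195]
contact_force: [-0.8, -0.0, 0.9]
opening: 0.0728
grip_force: 0.0
time: 34.4
tool_pos: [0.3942, -0.1586, 0.1537]
tool_rot: [3.141, -0.001, -0.193]
contact_force: [0.2, -1.2, 0.4]
opening: 0.0733
grip_force: 0.0
time: 34.82
tool_pos: [0.3268, -0.3038, 0.1541]
tool_rot: [3.137, -0.003, -0.199]
contact_force: [0.5, -0.6, -0.7]
opening: 0.0738
grip_force: 0.0
[ 0.32722397 -0.29895151  0.15328743] 34.9167Traceback (most recent call last):
  File "<stdin>", line 4, in <module>
ValueError: could not broadcast input array from shape (286,798,3) into shape (290,798,3)
```

```bash
python3 - <<'E'
from h import *
o=np.zeros((600,800,3),np.uint8)
def put(f,r,x,y,k):
    a=cv2.resize(cv2.imread(f"pics/{f}.png")[r[1]:r[3],r[0]:r[2]],None,fx=k,fy=k,interpolation=cv2.INTER_CUBIC); a=a[:600-y,:800-x]; o[y:y+a.shape[0],x:x+a.shape[1]]=a
put("t10",(150,85,415,180),0,0,3); put("s10",(270,145,460,350),0,291,1.5); put("s10",(340,200,450,350),300,291,2.05); put("t10",(290,105,335,150),540,291,5)
cv2.imwrite("pics/v10.png",o)
E
```

```text
(no output)
```

View pics/v10.png

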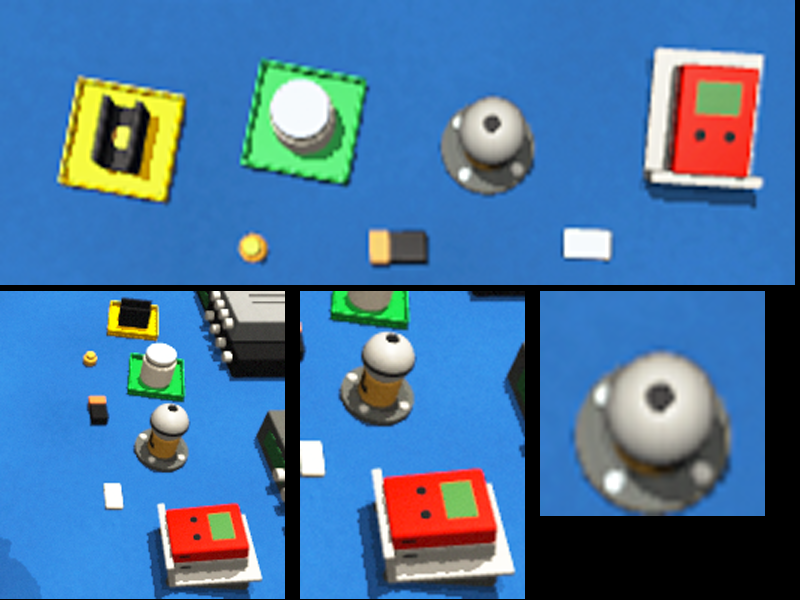

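All items look placed. The ball's dot is at (660,397) in the top crop and (392,338) in the side crop. I'll check it against an upright ball.

```bash
python3 - <<'E'
from seg import *
for f,exp in(("t10",(314,126.2)),("s10",(384.9,222.9))):
    c=load(f)
    print(f,"dot",exp,"upright",w2px(c,[.6354,-.0712,.0925]).round(1),"px/5deg:",[ (w2px(c,[.6354+dx,-.0712+dy,.0925])-w2px(c,[.6354,-.0712,.0925])).round(1) for dx,dy in((.00236,0),(0,.00236))], "centre",w2px(c,[.6354,-.0712,.0655]).round(1))
print(rect("t10",[298,112,330,145],lambda H,S,V:(S<70)&(V>120),.0655))
im=cv2.imread("pics/s10.png"); g=cv2.resize(im[205:250,365:400],None,fx=4,fy=4,interpolation=cv2.INTER_CUBIC).max(2)
g=im[215:232,376:396].max(2); print(g)
E
```

```text
t10 dot (314, 126.2) upright [315.2 125.7] px/5deg: [array([-0., -1.]), array([-1.,  0.])] centre [314.4 128.4]
s10 dot (384.9, 222.9) upright [385.4 224.2] px/5deg: [array([ 1.1, -0. ]), array([-0.2, -0.8])] centre [382.8 232.8]
[631.7 -59.5  76.7  53.6 -51.7]
[[100  87 103  86  80  80  82  76  81  79  80  79  77  88 102 120 111 192
  227 228]
 [ 77  77  84  86  86  72  94 106  86 105 103  85  77  79  79  73 109 223
  228 229]
 [189 111 113 111 107  83  81  86  78  89  89  88  72  79  83  84 126 230
  229 230]
 [226 212 212 216 214 207 205 203 187 111 108 105  85  83  78  79 131 229
  228 231]
 [230 230 229 231 228 223 221 220 215 209 212 211 209 210 205 205 208 229
  230 229]
 [229 226 221 222 230 234 230 194 176 206 212 227 219 227 227 226 227 228
  228 229]
 [218 218 231 241 246 244 184 113 101 116 113 180 238 228 228 226 227 228
  229 227]
 [223 239 243 247 249 243  79  39  41  39  45 121 228 244 234 226 227 229
  230 228]
 [234 240 246 248 250 242  66  40  39  37  38  55 173 252 248 231 226 229
  230 230]
 [235 241 245 247 249 249 232  43  38  37  38  56 178 252 251 247 227 226
  231 230]
 [235 240 245 248 249 250 251 246 224 202 170 223 247 251 251 249 243 227
  231 231]
 [235 238 243 246 249 251 253 254 254 253 252 251 252 251 251 249 246 233
  226 230]
 [231 237 242 244 247 250 253 254 255 254 254 253 251 250 250 249 246 238
  217 229]
 [230 235 237 240 245 249 253 254 255 254 253 252 251 250 249 247 245 239
  220 219]
 [224 230 234 240 242 246 251 253 254 254 252 250 249 248 247 245 242 238
  219 214]
 [213 225 230 235 239 242 247 250 252 252 250 247 246 245 244 243 240 234
  220 201]
 [206 217 224 227 233 237 240 244 246 246 245 243 241 240 239 238 234 230
  219 187]]
```

```bash
python3 -m jog '[[[0.6,0,0,0,0],[0.6,0,0,0,0],[0.6,0,0,0,0]]]'; python3 -c "
from cell import robot; print(robot.hand_in())"
```

```text
time: 35.17
tool_pos: [0.3281, -0.2968, 0.153]
tool_rot: [-3.142, -0.0, -0.192]
contact_force: [-0.5, 0.6, 0.2]
opening: 0.0732
grip_force: 0.0
the job is handed in; nothing more can be done
None
```

The job is handed in, and the hand-in returned no verdict; in the final pictures the silver pack lies under the red on the rack against the stop, the clip stands in the yellow tray, the jar in the right-hand green tray and the ball on the mount, upright to within about 5°, all released after 35 s.

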